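# Sweep the rejected chocolate discs off the marble slab

### The arm

A 6-joint arm with a two-finger parallel gripper is mounted at the origin on the work surface. World frame = base frame: x ahead of the robot, y to its left, z up, the work surface at z = 0. Lengths are in m, angles in rad, forces in N, time in s.
With the tool pointing down it reaches from about 0.35 to 0.85 m from the base axis. Payload 8.1 kg.
Tool frame: the origin (TCP) lies midway between the tips of the shut fingers; the grasp point (between the pads) lies 19 mm behind it; z points along the fingers, y is the direction in which the jaws open and shut (so a half turn about z gives the same grasp; the last joint's range is limited). The gripper opens to 93 mm and grips with 3 to 60 N. Pads are 15 mm wide; open, the fingers measure 128 mm over their backs; the gripper's body (75 mm by 188 mm) begins 65 mm behind the grasp point.
Start: joints at [-1.387, 0.13, 1.488, -0, 1.523, -0.085], TCP at [0.159, -0.578, 0.219] pointing down, gripper open.
Joint ranges: [-2.96, 2.96], [-0.89, 2.26], [0.02, 2.5], [-1.34, 4.48], [0, 2.73], [-2.66, 2.66]. Speed limits (rad/s): [2.39, 2.39, 2.79, 3.14, 3.14, 3.14].

### API

Orientations are given as a rotation vector (axis times angle).
In Python, from plant import robot gives the robot as it stands. The module is installed in compiled form; this text tells all that it offers.
- The arm moves only by the shell command python3 -m pendant 'ROWS' [FORCE]. ROWS is JSON, a list of rows, each an object with "translation": the shift along the tool's x, y, z in mm, a list of three; "twist": the turn, a rotation vector about the tool's x, y, z in rad, a list of three; "grip": the opening, from -1 (shut) to 1 (fully open). A call has exactly 10 rows; each row shifts and turns the pose as measured when the row begins, along the tool's axes as they then stand; what a row does not reach is not made up. A row lasts 1/10 s, in which the tool goes at most 50 mm and 8.59 degrees, less where a joint would pass 70% of its speed; a pose out of reach is approached as far as the arm can. A call is refused whole if a number of a shift passes 50 or a number of a turn 0.15, either way. A call with a gripper value outside its range is refused whole. The fingers move at their own pace and stop on an object; FORCE is the grip in N (left out, the last holds). Time passes only in rows, so rows that do not move let the fingers close, or fill a call up. It gives the time, the measured TCP pose, the force and the opening at its end, in the units of the state.
- robot.read_state(): the state, without advancing time (a new reading comes with each control period).
- robot.read_camera(name): name is "scene" or "side" or "wrist"; returns (picture, depth): 384x512x3 uint8, red, green, blue; 384x512 float32, m along the optical axis (not along the pixel's ray), 0 where there is no reading.
- robot.camera_info(name): a dict with "vertical_fov" (degrees; the focal length in pixels is half the picture's height over the tangent of half this angle, whatever the lens; pixels are square), "cx", "cy" (the principal point, pixels), "cam_to_world" (4x4, takes a point from camera to world coordinates). Camera axes: x right, y up, looking along -z (the intrinsics and any distortion apply to the point x, -y, -z); pixel columns grow to the right and rows downward; lengths in m; the calibration is good to about 2 mm. A picture is of the moment at which its call begins: read the wrist's pose just before it. camera_info takes no time and is no camera call; for the wrist camera it gives the pose at the moment of the call.
- robot.close_job(): hands the job in, once; it reports no verdict.
The state is a dict: "t": time; "q": joint angles; "dq": joint speeds; "joint_torque": joint torques, N m; "tool_pos": TCP position; "orientation": TCP orientation; "force": force on the tool from outside, world axes, zero at the start; "wrist_torque": the same for the moment, N m; "opening": finger opening in m.
Only numpy, scipy, OpenCV 4.12 (cv2) and the standard library are available. Lean on these libraries where they do the work, as an engineer would, in place of code of your own. Each camera call takes 0.05 s, during which the arm holds its last target. There are 200 camera calls.

### The job

Clear the three flat chocolate discs from the marble slab: sweep them along the slab with your fingers, over its edge and down into the plain open white tray beside it, without picking any of them up. Leave the tall domed praline standing where it is on the slab, and do not disturb the chocolate mould, the thermometer, the jar or the tray.

Things in the scene. Friction and masses are not known exactly. Their poses are not given: they have to be found in the camera images.
- slab: white marble slab fixed to the table, 280 x 280 mm, top 30 mm above the table. Origin: centre of its underside, at table height; x and y along its edges (edges at +-140 mm), z up, x roughly away from the robot (yaw within 9 degrees). Discs and dome each lie in a lane of their own along slab y, lanes at least 50 mm apart in slab x, in any order.
- disc1: one of three identical flat round chocolate tasting discs, dark brown, 38 mm diameter, 12 mm thick, about 18 g, lying flat and loose on the marble slab. Origin: centre of its underside; z along its axis (up at the start). It slides when pushed from the side with the fingers.
- disc2: one of three identical flat round chocolate tasting discs, dark brown, 38 mm diameter, 12 mm thick, about 18 g, lying flat and loose on the marble slab. Origin: centre of its underside; z along its axis (up at the start). It slides when pushed from the side with the fingers.
- disc3: one of three identical flat round chocolate tasting discs, dark brown, 38 mm diameter, 12 mm thick, about 18 g, lying flat and loose on the marble slab. Origin: centre of its underside; z along its axis (up at the start). It slides when pushed from the side with the fingers.
- dome: finished tall domed praline of the same dark brown chocolate, round, 32 mm diameter at the foot, 44 mm tall with a rounded top, about 40 g, standing loose on the slab among the discs; it must stay. Origin: centre of its underside; z up.
- tray: plain white plastic tray, one open compartment, 260 (its x) x 130 (its y) x 22 mm high, walls and floor 3 mm, loose, 0.7 kg. Its rim is 8 mm below the slab's top. It stands on the table along the slab's +y or -y edge (either may be drawn), long side to the slab, gap 2 to 8 mm, parallel within about 1 degree. Origin: centre of its underside.
- mould: smoky clear plastic chocolate bar mould of the same outer size as the tray, 260 x 130 x 22 mm, divided into 10 shallow rectangular pockets, loose, 0.6 kg; stands beside the slab's other side. Not a place for the discs. Origin: centre of its underside.
- thermometer: orange and black pistol-shaped infrared thermometer lying on the table at the robot's right, clear of the slab, 110 mm long, about 120 mm wide over its handle, 45 mm high, loose. Origin: underside, below the middle of the orange barrel.
- jar: amber glass jar with a steel cap, 70 mm diameter, 100 mm tall, standing loose on the table at the robot's left, clear of the slab. Origin: centre of its underside.

How it is judged:
At the end, for the whole second after the job is handed in: All three discs lie at rest inside the tray's walls (centre of each underside within the tray's outline, less than 28 mm above its underside), the tray level, and the dome stands upright on the slab within 15 mm of where it began (x of disc1 in the frame of tray between -0.127 and 0.127 m and y of disc1 in the frame of tray between -0.063 and 0.063 m and z of disc1 in the frame of tray between -0.003 and 0.028 m and linear speed of each of disc1, disc2, disc3, dome below 0.02 m/s and x of disc2 in the frame of tray between -0.127 and 0.127 m and y of disc2 in the frame of tray between -0.063 and 0.063 m and z of disc2 in the frame of tray between -0.003 and 0.028 m and x of disc3 in the frame of tray between -0.127 and 0.127 m and y of disc3 in the frame of tray between -0.063 and 0.063 m and z of disc3 in the frame of tray between -0.003 and 0.028 m and distance of dome from where it was at the start of the episode below 0.015 m and angle between dome's own z axis and vertical below 0.2 rad and angle between tray's own z axis and vertical below 0.15 rad); the robot touches nothing.
It fails at once if a disc is lifted or carried (its underside centre rises more than 18 mm above the slab's top) (height (world z) of any of disc1, disc2, disc3 above 0.048 m).
It fails at once if the domed praline is pushed more than 15 mm or tipped over (distance of dome from where it was at the start of the episode above 0.015 m or angle between dome's own z axis and vertical above 0.5 rad).
It fails at once if the mould, thermometer, jar or tray is shifted by more than 20 mm (distance of any of mould, thermometer, jar, tray from where it was at the start of the episode above 0.02 m).
It also fails if it takes over 54 s, if anything falls off the work surface, if the arm or the gripper's body presses on something with over 40 N, if the wrist force passes 120 N, or if a joint passes its speed limit or range.

## Working session

There is one attempt and no reset: what is moved stays moved. The work goes in short steps, Python scripts to look and compute and a shell command to move; the robot and the scene stay as the last step left them, time stands still between calls to the robot, and variables do not carry over. Pictures are saved under pics/ and viewed, about 8 in all and at most 12, crops included, and the job is handed in when it is done.

```bash
mkdir -p pics
python3 - <<'E'
from plant import robot
import cv2,numpy as np
s=robot.read_state();print({k:np.round(s[k],3) for k in('t','tool_pos','orientation','opening','force')})
ims=[]
for n in('scene','side'):
    im,d=robot.read_camera(n);i=robot.camera_info(n);print(n,i)
    cv2.imwrite(f'pics/{n}0.png',im[:,:,::-1]);np.savez(f'pics/{n}0.npz',im=im,d=d,M=i['cam_to_world'],i=np.array([i['vertical_fov'],i['cx'],i['cy']]))
E
```

```text
{'t': np.float64(0.0), 'tool_pos': array([ 0.159, -0.578,  0.218]), 'orientation': array([-3.111, -0.421,  0.   ]), 'opening': np.float64(0.093), 'force': array([ 1.089, -0.79 , -0.583])}
scene {'vertical_fov': 45.05960825073095, 'cx': 260.19725376240126, 'cy': 183.61750757497956, 'cam_to_world': array([[-0.86035854, -0.40509986,  0.30931745,  1.02474187],
       [ 0.50967709, -0.67959492,  0.52761729,  0.77246031],
       [-0.00352712,  0.61159206,  0.79116541,  1.22007739],
       [ 0.        ,  0.        ,  0.        ,  1.        ]])}
side {'vertical_fov': 46.646070681422195, 'cx': 260.54058493476776, 'cy': 182.7506874482005, 'cam_to_world': array([[-0.94464412,  0.14473743, -0.29444619,  0.20755013],
       [-0.32740775, -0.4739779 ,  0.81740389,  0.95817849],
       [-0.02125205,  0.86855974,  0.49512859,  0.64157069],
       [ 0.        ,  0.        ,  0.        ,  1.        ]])}
```

View pics/scene0.png

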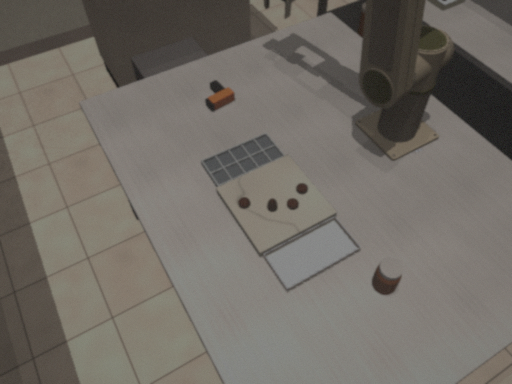

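View pics/side0.png

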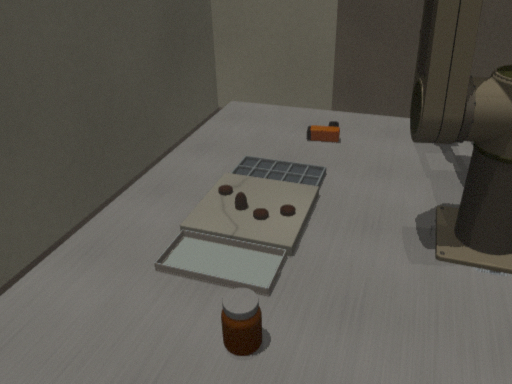

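Both views show the tray on the +y side of the slab (scene ~(311,253)) and the mould on the -y side. The dome is at scene (272,205). The discs are at (244,202), (293,204) and (302,188).

```bash
cat > h.py <<'E'
import numpy as np,cv2
def K(i): f=192/np.tan(np.radians(i[0])/2); return f,i[1],i[2]
def ray(u,v,i,M,z):
    f,cx,cy=K(i); d=M[:3,:3]@np.array([(u-cx)/f,-(v-cy)/f,-1]); o=M[:3,3]; return o+d*(z-o[2])/d[2]
def cloud(d,i,M):
    f,cx,cy=K(i); v,u=np.mgrid[:384,:512]
    p=np.stack([(u-cx)/f*d,-(v-cy)/f*d,-d],-1); return p@M[:3,:3].T+M[:3,3]
E
python3 - <<'E'
from h import *
for n in('scene','side'):
    z=np.load(f'pics/{n}0.npz');im,d,M,i=z['im'],z['d'],z['M'],z['i']
    P=cloud(d,i,M); g=im.max(2)
    roi=(abs(P[...,0]-.55)<.35)&(abs(P[...,1])<.4)
    slab=((abs(P[...,2]-.03)<.006)&(d>0)&roi).astype(np.uint8)
    # brightness: dark blobs within hull of slab-height points
    slab=cv2.morphologyEx(slab,cv2.MORPH_OPEN,np.ones((5,5)))
    cs,_=cv2.findContours(slab,0,2);c=max(cs,key=cv2.contourArea)
    h=cv2.convexHull(c);r=cv2.approxPolyN(h,4)[0] if hasattr(cv2,'approxPolyN') else h
    print(n,'slab corners',[tuple(np.round(ray(*p,i,M,.03)[:2],3)) for p in r.reshape(-1,2)])
    hm=cv2.fillConvexPoly(np.zeros_like(slab),h,1)
    hm=cv2.erode(hm,np.ones((7,7)))
    dark=((g<75)&(hm>0)).astype(np.uint8)
    print(np.percentile(g[hm>0],[1,5,50]))
    k,l,st,ce=cv2.connectedComponentsWithStats(dark)
    for j in range(1,k):
        if st[j,4]>20: print(st[j],np.round(ray(*ce[j],i,M,.036),4),'maxz',np.round(np.percentile(P[l==j][:,2],90),3))
E
```

```text
scene slab corners [(np.float64(0.411), np.float64(0.201)), (np.float64(0.692), np.float64(0.201)), (np.float64(0.692), np.float64(-0.084)), (np.float64(0.41), np.float64(-0.086))]
[ 53.   66.3 133. ]
[297 184  10  10  81] [0.4579 0.0676 0.036 ] maxz 0.047
[239 198  11  10  88] [0.6443 0.0213 0.036 ] maxz 0.046
[268 199   9  12  86] [0.5732 0.0738 0.036 ] maxz 0.073
[288 199  10  10  83] [0.5159 0.1028 0.036 ] maxz 0.046
side slab corners [(np.float64(0.41), np.float64(-0.082)), (np.float64(0.412), np.float64(0.203)), (np.float64(0.692), np.float64(0.203)), (np.float64(0.691), np.float64(-0.081))]
[ 40.  49. 122.]
[219 185  14  11 118] [0.6454 0.0226 0.036 ] maxz 0.044
[235 192  13  18 187] [0.5847 0.0649 0.036 ] maxz 0.069
[280 205  15  11 141] [0.4598 0.0686 0.036 ] maxz 0.044
[253 209  16  11 148] [0.5175 0.1041 0.036 ] maxz 0.044
```

```bash
python3 -m pendant '[{"translation":[0,0,0],"twist":[0,0,-0.145],"grip":-0.57},{"translation":[0,0,0],"twist":[0,0,-0.145],"grip":-0.57},{"translation":[0,0,0],"twist":[0,0,-0.145],"grip":-0.57},{"translation":[0,0,0],"twist":[0,0,-0.145],"grip":-0.57},{"translation":[0,0,0],"twist":[0,0,-0.145],"grip":-0.57},{"translation":[0,0,0],"twist":[0,0,-0.145],"grip":-0.57},{"translation":[0,0,0],"twist":[0,0,-0.145],"grip":-0.57},{"translation":[0,0,0],"twist":[0,0,-0.145],"grip":-0.57},{"translation":[0,0,0],"twist":[0,0,-0.145],"grip":-0.57},{"translation":[0,0,0],"twist":[0,0,0],"grip":-0.57}]'
python3 -c "
from plant import robot;import cv2,numpy as np
s=robot.read_state();R=cv2.Rodrigues(np.array(s['orientation']))[0];print(s['tool_pos'],s['opening'],s['q']);print(R.round(3))"
```

```text
t: 1.1
tool_pos: [0.1586, -0.5744, 0.2113]
orientation: [-2.161, -2.266, -0.012]
force: [0.7, -0.1, 1.0]
opening: 0.0209
[ 0.15862535 -0.57441581  0.2112664 ] 0.020857004492407138 [-1.38739833e+00  1.35733276e-01  1.49586484e+00  2.12178329e-05
  1.52289263e+00 -1.43469836e+00]
[[-0.047  0.999 -0.002]
 [ 0.999  0.047  0.013]
 [ 0.013 -0.002 -1.   ]]
```

```bash
python3 -m pendant '[{"translation":[20,20,0],"twist":[0,0,0.045],"grip":-0.57},{"translation":[42,25,0],"twist":[0,0,0],"grip":-0.57},{"translation":[42,25,0],"twist":[0,0,0],"grip":-0.57},{"translation":[42,25,0],"twist":[0,0,0],"grip":-0.57},{"translation":[42,25,0],"twist":[0,0,0],"grip":-0.57},{"translation":[42,25,0],"twist":[0,0,0],"grip":-0.57},{"translation":[42,25,0],"twist":[0,0,0],"grip":-0.57},{"translation":[42,25,0],"twist":[0,0,0],"grip":-0.57},{"translation":[42,25,0],"twist":[0,0,0],"grip":-0.57},{"translation":[42,25,0],"twist":[0,0,0],"grip":-0.57}]'
python3 -c "
from plant import robot;import cv2,numpy as np
s=robot.read_state();R=cv2.Rodrigues(np.array(s['orientation']))[0];print(s['tool_pos'],s['opening'],s['q']);print(R.round(3))"
```

```text
t: 2.1
tool_pos: [0.4139, -0.1739, 0.2128]
orientation: [-2.28, -2.144, -0.013]
force: [0.5, -1.9, 0.9]
opening: 0.0202
[ 0.41393363 -0.17388238  0.2127567 ] 0.020216057742893177 [-0.52155498 -0.27852708  1.88772931  0.01131695  1.54196732 -0.46051317]
[[ 0.061  0.998 -0.003]
 [ 0.998 -0.061  0.015]
 [ 0.014 -0.004 -1.   ]]
```

```bash
python3 -m pendant '[{"translation":[30,10,-5],"twist":[0,0,-0.03],"grip":-0.57},{"translation":[35,15,-5],"twist":[0,0,-0.02],"grip":-0.57},{"translation":[35,15,-5],"twist":[0,0,0],"grip":-0.57},{"translation":[35,15,-5],"twist":[0,0,0],"grip":-0.57},{"translation":[20,10,-5],"twist":[0,0,0],"grip":-0.57},{"translation":[10,5,-5],"twist":[0,0,0],"grip":-0.57},{"translation":[0,0,0],"twist":[0,0,0],"grip":-0.57},{"translation":[0,0,0],"twist":[0,0,0],"grip":-0.57},{"translation":[0,0,0],"twist":[0,0,0],"grip":-0.57},{"translation":[0,0,0],"twist":[0,0,0],"grip":-0.57}]'
python3 - <<'E'
from plant import robot;import cv2,numpy as np
s=robot.read_state();R=cv2.Rodrigues(np.array(s['orientation']))[0];print(s['tool_pos'],s['opening'],s['q']);print(R.round(3))
i=robot.camera_info('wrist');im,d=robot.read_camera('wrist');print(i)
cv2.imwrite('pics/w1.png',im[:,:,::-1]);np.savez('pics/w1.npz',im=im,d=d,M=i['cam_to_world'],i=np.array([i['vertical_fov'],i['cx'],i['cy']]))
E
```

```text
t: 3.1
tool_pos: [0.4912, -0.0008, 0.2442]
orientation: [-2.254, -2.167, -0.011]
force: [0.0, -0.8, -0.6]
opening: 0.0198
[ 0.49122122 -0.00079936  0.24415615] 0.019817333455206157 [-0.11742061 -0.17135068  1.73967516  0.0147133   1.58037261 -0.07820487]
[[ 0.039  0.999 -0.005]
 [ 0.999 -0.039  0.015]
 [ 0.015 -0.006 -1.   ]]
{'vertical_fov': 65.3291982415192, 'cx': 256.8631827025985, 'cy': 189.8266299220701, 'cam_to_world': array([[ 0.99923915,  0.03638602,  0.01404191,  0.4943062 ],
       [-0.03863418,  0.97274619,  0.22863126,  0.06341039],
       [-0.00534023, -0.22899981,  0.97341182,  0.41233473],
       [ 0.        ,  0.        ,  0.        ,  1.        ]])}
```

View pics/w1.png

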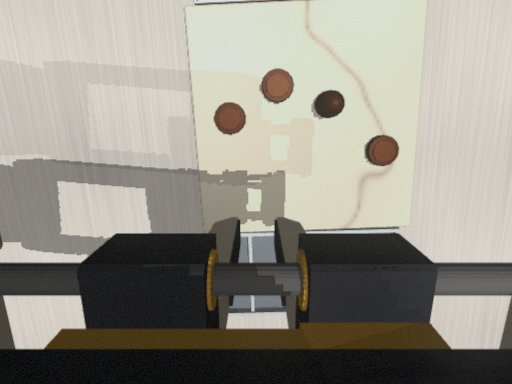

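The wrist view shows the discs at (230,118), (278,86) and (383,151), and the dome's tip at (330,104). The mould is under the fingers on the near side. I'll measure from this closer view.

Run:
```python
from h import *
z=np.load('pics/w1.npz');im,d,M,i=z['im'],z['d'],z['M'],z['i'];P=cloud(d,i,M)
roi=np.zeros((384,512),bool);roi[20:190,195:415]=1
g=im[...,1].astype(int)
dark=((g<70)&roi).astype(np.uint8)
k,l,st,ce=cv2.connectedComponentsWithStats(dark)
for j in range(1,k):
    if st[j,4]>150: print(st[j],np.round(ray(*ce[j],i,M,.037),4),'cloud',np.round(np.median(P[l==j],0),4))
for p in[(188,7),(424,0),(205,231),(411,225)]:print(p,np.round(ray(*p,i,M,.03),4))
```

```text
[315  91  29  27 590] [0.5796 0.0785 0.037 ] cloud [0.5725 0.0773 0.067 ]
[366 136  32  30 199] [0.6449 0.0181 0.037 ] cloud [0.6408 0.0179 0.0427]
(188, 7) [0.4181 0.192  0.03  ]
(424, 0) [0.6875 0.1883 0.03  ]
(205, 231) [ 0.4163 -0.0811  0.03  ]
(411, 225) [ 0.6941 -0.0827  0.03  ]
```

```bash
python3 -m pendant '[{"translation":[10,-12,0],"twist":[0,-0.015,-0.04],"grip":-0.57},{"translation":[10,-15,20],"twist":[0,0,0],"grip":-0.57},{"translation":[5,-5,40],"twist":[0,0,0],"grip":-0.57},{"translation":[0,0,40],"twist":[0,0,0],"grip":-0.57},{"translation":[0,0,40],"twist":[0,0,0],"grip":-0.57},{"translation":[0,0,30],"twist":[0,0,0],"grip":-0.57},{"translation":[0,0,12],"twist":[0,0,0],"grip":-0.57},{"translation":[0,0,4],"twist":[0,0,0],"grip":-0.57},{"translation":[0,0,0],"twist":[0,0,0],"grip":-0.57},{"translation":[0,0,0],"twist":[0,0,0],"grip":-0.57}]'
cat > st.py <<'E'
from plant import robot;import cv2,numpy as np
s=robot.read_state();R=cv2.Rodrigues(np.array(s['orientation']))[0];print(np.round(s['tool_pos'],4),s['opening']);print(R.round(3))
E
python3 st.py
```

```text
t: 4.15
tool_pos: [0.4594, 0.0192, 0.0564]
orientation: [2.23, 2.209, 0.0]
force: [-0.4, 0.9, -1.2]
opening: 0.0197
[0.4594 0.0192 0.0564] 0.019703344994945433
[[ 0.009  1.     0.002]
 [ 1.    -0.009 -0.002]
 [-0.002  0.002 -1.   ]]
```

```bash
python3 -m pendant '[{"translation":[0,0,12],"twist":[0,0,0],"grip":-0.57},{"translation":[0,0,8],"twist":[0,0,0],"grip":-0.57},{"translation":[0,0,0],"twist":[0,0,0],"grip":-0.57},{"translation":[6,0,0],"twist":[0,0,0],"grip":-0.57},{"translation":[8,0,0],"twist":[0,0,0],"grip":-0.57},{"translation":[10,0,0],"twist":[0,0,0],"grip":-0.57},{"translation":[10,0,0],"twist":[0,0,0],"grip":-0.57},{"translation":[10,0,0],"twist":[0,0,0],"grip":-0.57},{"translation":[10,0,0],"twist":[0,0,0],"grip":-0.57},{"translation":[10,0,0],"twist":[0,0,0],"grip":-0.57}]'
python3 st.py
python3 - <<'E'
from plant import robot;import cv2
im,d=robot.read_camera('side');cv2.imwrite('pics/s2.png',cv2.resize(im[140:300,130:350,::-1],None,fx=3,fy=3))
E
```

```text
t: 5.15
tool_pos: [0.464, 0.0884, 0.0392]
orientation: [2.226, 2.205, 0.009]
force: [0.2, -0.6, 1.7]
opening: 0.0198
[0.464  0.0884 0.0392] 0.019797758486243055
[[ 0.01   1.     0.01 ]
 [ 1.    -0.01  -0.002]
 [-0.002  0.01  -1.   ]]
```

View pics/s2.png

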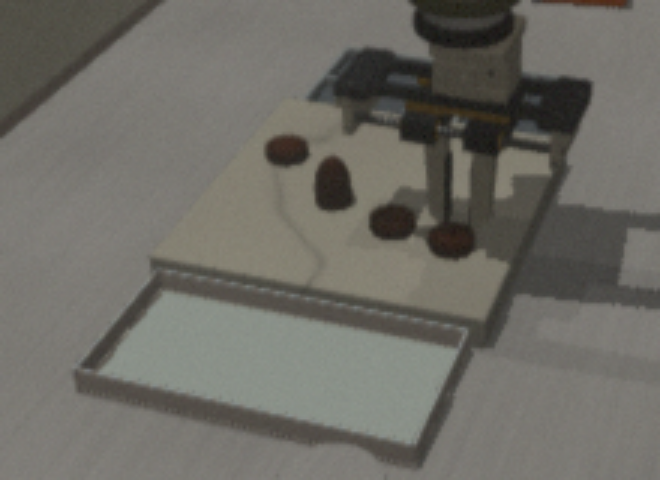

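The disc sits cradled between the two fingers (crop (450,238)), with B just beside it and the dome untouched. The tool has drifted 4 mm in x, so I'll hold that and keep sweeping.

```bash
python3 -m pendant '[{"translation":[10,-2,0],"twist":[-0.01,0,0],"grip":-0.57},{"translation":[10,-1,0],"twist":[0,0,0],"grip":-0.57},{"translation":[10,-0.5,0],"twist":[0,0,0],"grip":-0.57},{"translation":[10,-0.5,0],"twist":[0,0,0],"grip":-0.57},{"translation":[10,-0.5,0],"twist":[0,0,0],"grip":-0.57},{"translation":[10,-0.5,0],"twist":[0,0,0],"grip":-0.57},{"translation":[10,-0.5,0],"twist":[0,0,0],"grip":-0.57},{"translation":[10,-0.5,0],"twist":[0,0,0],"grip":-0.57},{"translation":[10,-0.5,0],"twist":[0,0,0],"grip":-0.57},{"translation":[10,-0.5,0],"twist":[0,0,0],"grip":-0.57}]'
python3 st.py
```

```text
t: 6.2
tool_pos: [0.4572, 0.1981, 0.0389]
orientation: [2.221, 2.199, 0.022]
force: [-0.1, 0.3, -0.1]
opening: 0.0199
[0.4572 0.1981 0.0389] 0.019920694166807466
[[ 0.01   1.     0.021]
 [ 1.    -0.01  -0.001]
 [-0.001  0.021 -1.   ]]
```

```bash
python3 -m pendant '[{"translation":[10,0,0],"twist":[0.02,0,0],"grip":-0.57},{"translation":[10,0,0],"twist":[0,0,0],"grip":-0.57},{"translation":[8,0,0],"twist":[0,0,0],"grip":-0.57},{"translation":[0,0,0],"twist":[0,0,0],"grip":-0.57},{"translation":[0,0,-20],"twist":[0,0,0],"grip":-0.57},{"translation":[0,5,-30],"twist":[0,0,0],"grip":-0.57},{"translation":[-15,10,-20],"twist":[0,0,0],"grip":-0.57},{"translation":[-35,15,0],"twist":[0,0,0],"grip":-0.57},{"translation":[-40,15,0],"twist":[0,0,0],"grip":-0.57},{"translation":[-30,10,0],"twist":[0,0,0],"grip":-0.57}]'
python3 st.py
python3 - <<'E'
from plant import robot;import cv2
im,d=robot.read_camera('side');cv2.imwrite('pics/s3.png',cv2.resize(im[140:300,130:350,::-1],None,fx=3,fy=3))
E
```

```text
t: 7.2
tool_pos: [0.5108, 0.1089, 0.1111]
orientation: [2.22, 2.219, -0.001]
force: [0.8, 0.1, 0.1]
opening: 0.0199
[0.5108 0.1089 0.1111] 0.019931149917858763
[[ 0.001  1.     0.001]
 [ 1.    -0.001 -0.003]
 [-0.003  0.001 -1.   ]]
```

View pics/s3.png

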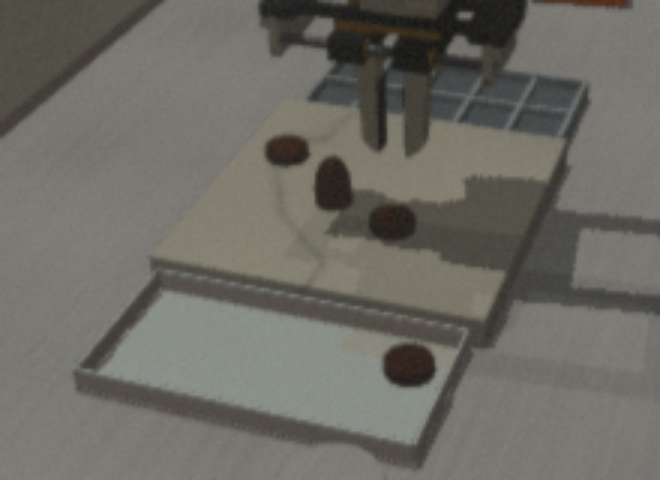

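Disc A lies flat in the tray (crop (409,365)). B, C and the dome haven't moved. Next is B.

```bash
python3 -m pendant '[{"translation":[-20,3,0],"twist":[0,0,0],"grip":-0.57},{"translation":[-20,2,0],"twist":[0,0,0],"grip":-0.57},{"translation":[-10,0,0],"twist":[0,0,0],"grip":-0.57},{"translation":[0,0,0],"twist":[0,0,0],"grip":-0.57},{"translation":[0,0,20],"twist":[0,0,0],"grip":-0.57},{"translation":[0,0,20],"twist":[0,0,0],"grip":-0.57},{"translation":[0,0,10],"twist":[0,0,0],"grip":-0.57},{"translation":[0,0,5],"twist":[0,0,0],"grip":-0.57},{"translation":[0,0,0],"twist":[0,0,0],"grip":-0.57},{"translation":[0,0,0],"twist":[0,0,0],"grip":-0.57}]'
python3 st.py
```

```text
t: 8.25
tool_pos: [0.5172, 0.054, 0.0558]
orientation: [2.223, 2.21, 0.0]
force: [0.1, 0.0, 0.1]
opening: 0.0198
[0.5172 0.054  0.0558] 0.019841227315765528
[[ 0.006  1.     0.005]
 [ 1.    -0.006 -0.004]
 [-0.004  0.005 -1.   ]]
```

```bash
python3 -m pendant '[{"translation":[0,0,12],"twist":[0,0,0],"grip":-0.57},{"translation":[0,0,8],"twist":[0,0,0],"grip":-0.57},{"translation":[0,0,0],"twist":[0,0,0],"grip":-0.57},{"translation":[6,-0.5,0],"twist":[0,0,0],"grip":-0.57},{"translation":[8,-0.5,0],"twist":[0,0,0],"grip":-0.57},{"translation":[10,-0.5,0],"twist":[0,0,0],"grip":-0.57},{"translation":[10,-0.5,0],"twist":[0,0,0],"grip":-0.57},{"translation":[10,-0.5,0],"twist":[0,0,0],"grip":-0.57},{"translation":[10,-0.5,0],"twist":[0,0,0],"grip":-0.57},{"translation":[10,-0.5,0],"twist":[0,0,0],"grip":-0.57}]'
python3 st.py
```

```text
t: 9.25
tool_pos: [0.5158, 0.1236, 0.0364]
orientation: [2.222, 2.208, 0.005]
force: [0.0, -0.1, -1.2]
opening: 0.0202
[0.5158 0.1236 0.0364] 0.020155217312216724
[[ 0.007  1.     0.009]
 [ 1.    -0.007 -0.004]
 [-0.004  0.009 -1.   ]]
```

```bash
python3 -m pendant '[{"translation":[10,0,0],"twist":[0.008,0,0],"grip":-0.57},{"translation":[10,0,0],"twist":[0,0,0],"grip":-0.57},{"translation":[10,0,0],"twist":[0,0,0],"grip":-0.57},{"translation":[10,0,0],"twist":[0,0,0],"grip":-0.57},{"translation":[10,0,0],"twist":[0,0,0],"grip":-0.57},{"translation":[10,0,0],"twist":[0,0,0],"grip":-0.57},{"translation":[10,0,0],"twist":[0,0,0],"grip":-0.57},{"translation":[10,0,0],"twist":[0,0,0],"grip":-0.57},{"translation":[10,0,0],"twist":[0,0,0],"grip":-0.57},{"translation":[6,0,0],"twist":[0,0,0],"grip":-0.57}]'
python3 st.py
```

```text
t: 10.25
tool_pos: [0.5163, 0.2293, 0.0359]
orientation: [2.226, 2.213, -0.004]
force: [-0.3, 0.2, -0.4]
opening: 0.02
[0.5163 0.2293 0.0359] 0.020022629670728195
[[ 0.005  1.     0.   ]
 [ 1.    -0.005 -0.004]
 [-0.004  0.    -1.   ]]
```

```bash
python3 -m pendant '[{"translation":[0,0,0],"twist":[0,0,0],"grip":-0.57},{"translation":[0,0,-25],"twist":[0,0,0],"grip":-0.57},{"translation":[0,0,-45],"twist":[0,0,0],"grip":-0.57},{"translation":[0,0,-40],"twist":[0,0,0],"grip":-0.57},{"translation":[-25,15,-10],"twist":[0,0,0],"grip":-0.57},{"translation":[-40,22,0],"twist":[0,0,0],"grip":-0.57},{"translation":[-40,22,0],"twist":[0,0,0],"grip":-0.57},{"translation":[-40,22,0],"twist":[0,0,0],"grip":-0.57},{"translation":[-40,20,0],"twist":[0,0,0],"grip":-0.57},{"translation":[-35,15,0],"twist":[0,0,0],"grip":-0.57}]'
python3 st.py
python3 - <<'E'
from plant import robot;import cv2
im,d=robot.read_camera('side');cv2.imwrite('pics/s4.png',cv2.resize(im[140:300,130:350,::-1],None,fx=3,fy=3))
E
```

```text
t: 11.25
tool_pos: [0.6334, 0.0052, 0.1622]
orientation: [2.215, 2.222, -0.006]
force: [-0.9, -0.2, -0.5]
opening: 0.0201
[0.6334 0.0052 0.1622] 0.02008335060991966
[[-0.003  1.     0.   ]
 [ 1.     0.003 -0.006]
 [-0.006  0.    -1.   ]]
```

View pics/s4.png

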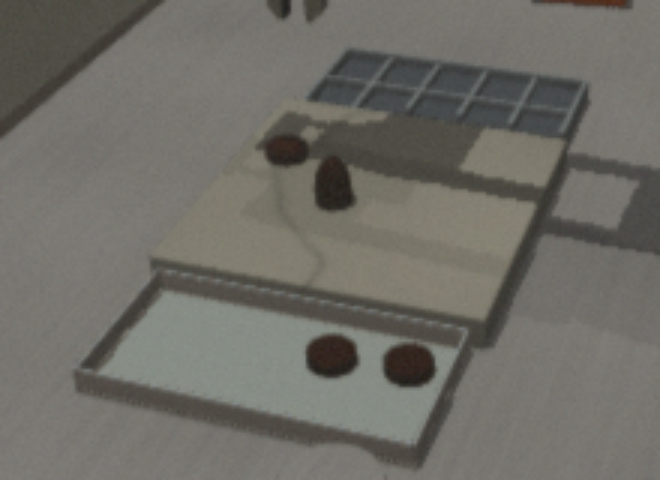

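A (409,365) and B (331,355) both lie in the tray. C and the dome haven't moved. Next is C.

```bash
python3 -m pendant '[{"translation":[-15,8,0],"twist":[0,0,0],"grip":-0.57},{"translation":[-12,4,0],"twist":[0,0,0],"grip":-0.57},{"translation":[0,0,0],"twist":[0,0,0],"grip":-0.57},{"translation":[0,0,25],"twist":[0,0,0],"grip":-0.57},{"translation":[0,0,30],"twist":[0,0,0],"grip":-0.57},{"translation":[0,0,30],"twist":[0,0,0],"grip":-0.57},{"translation":[0,0,15],"twist":[0,0,0],"grip":-0.57},{"translation":[0,0,5],"twist":[0,0,0],"grip":-0.57},{"translation":[0,0,0],"twist":[0,0,0],"grip":-0.57},{"translation":[0,0,0],"twist":[0,0,0],"grip":-0.57}]'
python3 st.py
```

```text
t: 12.3
tool_pos: [0.6476, -0.0279, 0.0572]
orientation: [2.218, 2.214, -0.004]
force: [-0.4, -0.1, 1.0]
opening: 0.02
[ 0.6476 -0.0279  0.0572] 0.019950704347838747
[[ 0.002  1.     0.004]
 [ 1.    -0.002 -0.008]
 [-0.008  0.004 -1.   ]]
```

```bash
python3 -m pendant '[{"translation":[0,-1.5,12],"twist":[0,0.006,0],"grip":-0.57},{"translation":[0,0,8],"twist":[0,0,0],"grip":-0.57},{"translation":[0,0,0],"twist":[0,0,0],"grip":-0.57},{"translation":[6,-0.5,0],"twist":[0,0,0],"grip":-0.57},{"translation":[8,-0.5,0],"twist":[0,0,0],"grip":-0.57},{"translation":[10,-0.5,0],"twist":[0,0,0],"grip":-0.57},{"translation":[10,-0.5,0],"twist":[0,0,0],"grip":-0.57},{"translation":[10,-0.5,0],"twist":[0,0,0],"grip":-0.57},{"translation":[10,-0.5,0],"twist":[0,0,0],"grip":-0.57},{"translation":[10,-0.5,0],"twist":[0,0,0],"grip":-0.57}]'
python3 st.py
```

```text
t: 13.3
tool_pos: [0.6457, 0.041, 0.0404]
orientation: [2.218, 2.212, 0.011]
force: [-0.5, 0.8, 0.4]
opening: 0.02
[0.6457 0.041  0.0404] 0.019969377727385832
[[ 0.003  1.     0.011]
 [ 1.    -0.002 -0.002]
 [-0.001  0.011 -1.   ]]
```

```bash
python3 - <<'E'
from plant import robot;import cv2
im,d=robot.read_camera('side');cv2.imwrite('pics/s5.png',cv2.resize(im[150:250,180:300,::-1],None,fx=5,fy=5,interpolation=cv2.INTER_CUBIC))
E
python3 st.py
```

```text
[0.6456 0.0427 0.0404] 0.020045816215077207
[[ 0.002  1.     0.011]
 [ 1.    -0.002 -0.001]
 [-0.001  0.011 -1.   ]]
```

View pics/s5.png

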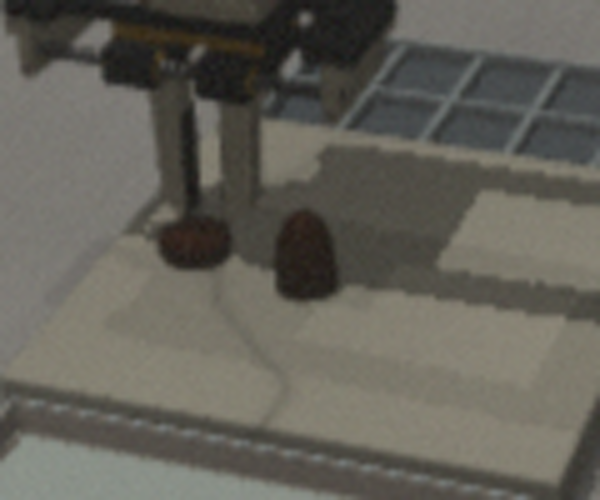

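Disc C (195,243) is cradled in front of the fingertips, and the dome at (305,255) is clear. I'll lower about 4 mm and continue the sweep.

```bash
python3 -m pendant '[{"translation":[0,0,4],"twist":[0.008,0,0],"grip":-0.57},{"translation":[6,0,0],"twist":[0,0,0],"grip":-0.57},{"translation":[10,0,0],"twist":[0,0,0],"grip":-0.57},{"translation":[10,0,0],"twist":[0,0,0],"grip":-0.57},{"translation":[10,0,0],"twist":[0,0,0],"grip":-0.57},{"translation":[10,0,0],"twist":[0,0,0],"grip":-0.57},{"translation":[10,0,0],"twist":[0,0,0],"grip":-0.57},{"translation":[10,0,0],"twist":[0,0,0],"grip":-0.57},{"translation":[10,0,0],"twist":[0,0,0],"grip":-0.57},{"translation":[10,0,0],"twist":[0,0,0],"grip":-0.57}]'
python3 st.py
```

```text
t: 14.35
tool_pos: [0.6458, 0.1357, 0.0358]
orientation: [2.222, 2.217, 0.002]
force: [-0.5, 0.4, 0.9]
opening: 0.02
[0.6458 0.1357 0.0358] 0.019982422255990406
[[ 0.002  1.     0.003]
 [ 1.    -0.002 -0.001]
 [-0.001  0.003 -1.   ]]
```

```bash
python3 -m pendant '[{"translation":[10,0,0],"twist":[0,0,0],"grip":-0.57},{"translation":[10,0,0],"twist":[0,0,0],"grip":-0.57},{"translation":[10,0,0],"twist":[0,0,0],"grip":-0.57},{"translation":[10,0,0],"twist":[0,0,0],"grip":-0.57},{"translation":[10,0,0],"twist":[0,0,0],"grip":-0.57},{"translation":[10,0,0],"twist":[0,0,0],"grip":-0.57},{"translation":[10,0,0],"twist":[0,0,0],"grip":-0.57},{"translation":[10,0,0],"twist":[0,0,0],"grip":-0.57},{"translation":[8,0,0],"twist":[0,0,0],"grip":-0.57},{"translation":[0,0,0],"twist":[0,0,0],"grip":-0.57}]'
python3 -m pendant '[{"translation":[0,0,-20],"twist":[0,0,0],"grip":-0.57},{"translation":[0,0,-40],"twist":[0,0,0],"grip":-0.57},{"translation":[0,0,-40],"twist":[0,0,0],"grip":-0.57},{"translation":[0,0,-30],"twist":[0,0,0],"grip":-0.57},{"translation":[-20,0,-20],"twist":[0,0,0],"grip":-0.57},{"translation":[-40,0,0],"twist":[0,0,0],"grip":-0.57},{"translation":[-40,0,0],"twist":[0,0,0],"grip":-0.57},{"translation":[-20,0,0],"twist":[0,0,0],"grip":-0.57},{"translation":[0,0,0],"twist":[0,0,0],"grip":-0.57},{"translation":[0,0,0],"twist":[0,0,0],"grip":-0.57}]'
python3 st.py
python3 - <<'E'
from plant import robot;import cv2,numpy as np
from h import *
im,d=robot.read_camera('side');i=robot.camera_info('side');cv2.imwrite('pics/s6.png',cv2.resize(im[140:300,130:350,::-1],None,fx=3,fy=3))
M=i['cam_to_world'];i=[i['vertical_fov'],i['cx'],i['cy']]
m=(im.max(2)<75).astype(np.uint8);m[:185]=0;m[290:]=0;m[:,:160]=0;m[:,300:]=0
k,l,st,ce=cv2.connectedComponentsWithStats(m)
for j in range(1,k):
    if st[j,4]>60:print(st[j],'slab',ray(*ce[j],i,M,.036).round(4),'tray',ray(*ce[j],i,M,.009).round(4))
E
```

```text
t: 15.35
tool_pos: [0.6468, 0.2336, 0.0371]
orientation: [2.22, 2.218, 0.006]
force: [-0.8, 0.2, -0.4]
opening: 0.0203
t: 16.35
tool_pos: [0.643, 0.108, 0.1889]
orientation: [2.221, 2.221, -0.008]
force: [0.5, 1.3, -0.6]
opening: 0.0198
[0.643  0.108  0.1889] 0.019822229214237017
[[ 0.     1.    -0.003]
 [ 1.    -0.    -0.004]
 [-0.004 -0.003 -1.   ]]
[216 192  54  28 428] slab [0.5728 0.0913 0.036 ] tray [0.589  0.0527 0.009 ]
[269 231  31  59 267] slab [0.4103 0.2476 0.036 ] tray [0.4194 0.2159 0.009 ]
[160 232  25  31 125] slab [0.6628 0.2866 0.036 ] tray [0.6831 0.2567 0.009 ]
[179 242  17  13 175] slab [0.6289 0.2788 0.036 ] tray [0.6476 0.2485 0.009 ]
[232 252  17  14 190] slab [0.503  0.2771 0.036 ] tray [0.5162 0.2467 0.009 ]
[258 255  17  14 196] slab [0.4478 0.2699 0.036 ] tray [0.4585 0.2392 0.009 ]
```

View pics/s6.png

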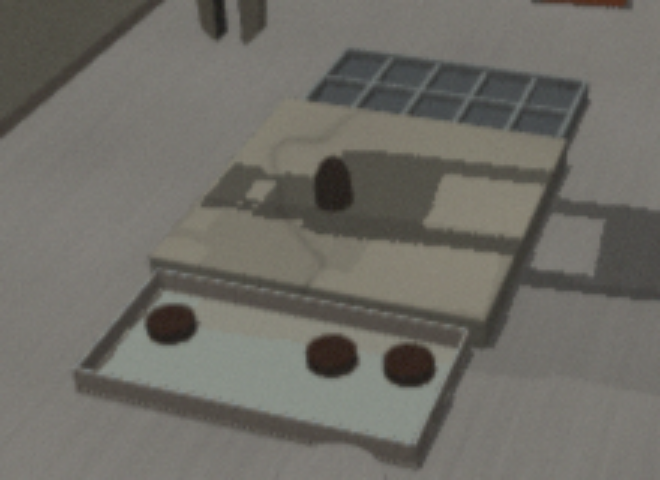

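All three discs lie flat in the tray (crop (171,323), (331,355), (409,365)). The dome stands at the same pixels as before (333,183), the tray and mould haven't moved, and the arm is clear at z = 0.19 m. I'm handing in.

```bash
python3 -c "
from plant import robot
print(robot.close_job())"
```

```text
the job is handed in; nothing more can be done
None
```

All three discs are in the tray. I swept each one along its own lane with the fingertips held 20 mm apart as a cradle, over the slab's +y edge, without lifting any. I handed in at about 16.4 s of the 54 s allowed; the hand-in gives no verdict.

- **Discs:** the last side view shows all three flat in the tray, at about (0.459, 0.239), (0.516, 0.247) and (0.648, 0.249) m.
- **Dome, tray and mould:** the dome stands upright in the same image position as at the start, and the tray and mould look unmoved in the side view. I judged these by eye and did not measure them.
- **Thermometer and jar:** I did not check these individually in the last picture. The arm never went low near either of them.
- **Robot:** it ended clear of everything at z = 0.19 m, and the wrist force read about 2 N or less in every state I checked.

Two readings were off along the way:
- **Fingertip height:** on the last sweep the tips rode about 4 mm too high. I lowered them partway through, and the disc stayed cradled.
- **Wrist camera:** it put the slab's far edge about 8 mm short of the other two views. I trusted those two for the slab edge.

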